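Shake sew-on stones out over a three-bay beading tray

ROBOT

A 7-joint arm with a two-finger parallel gripper is mounted at the origin on the work surface. World frame = base frame: x ahead of the robot, y to its left, z up, the work surface at z = 0. Lengths are in m, angles in rad, forces in N, time in s.
With the tool pointing down it reaches from about 0.35 to 0.9 m from the base axis. Payload 7.2 kg.
Tool frame: the origin (TCP) lies midway between the tips of the shut fingers; the grasp point (between the pads) lies 19 mm behind it; x points along the fingers, y is the direction in which the jaws open and shut, and the axes are right-handed (so a half turn about x gives the same grasp; the last joint's range is limited). The gripper opens to 85 mm and grips with 20 to 120 N. Pads are 22 mm wide; open, the fingers measure 114 mm over their backs; the gripper's body (76 mm by 85 mm) begins 54 mm behind the grasp point. The pads swing forward as they close: fully open they stand 13 mm farther back than shut.
Start: joints at [-1.287, 0.411, -0.013, 1.596, 0.006, 1.134, -0.082], TCP at [0.215, 0.587, 0.201] pointing down, gripper open.
Joint ranges: [-2.95, 2.95], [-0.29, 1.99], [-1.47, 1.44], [0.14, 2.54], [-1.03, 4.17], [0.13, 1.85], [-2.86, 2.86]. Speed limits (rad/s): [2.39, 2.39, 3.01, 3.01, 3.14, 3.14, 3.14].

INTERFACE

Orientations are given as a rotation vector (axis times angle).
In Python, from plant import ctrl gives the robot as it stands. The module is installed in compiled form; this text tells all that it offers. Calls block until the motion is done:
- ctrl.goto(position, orientation): joint-space move of the TCP to a pose.
- ctrl.movel(position, vel=0.15, frame=None, guard=None): straight line of the TCP; frame=None keeps the orientation; vel is the mean speed in m/s. With guard (N) it stops when the force on the tool has changed by that much, and returns True; else False.
- ctrl.goto_joints(angles): joint-space move.
- ctrl.gripper_to(opening, force=None): finger opening in m; force is the grip in N (None keeps the last); returns when the fingers have stopped.
- ctrl.wait(seconds).
- ctrl.inverse_kinematics(position, orientation): joint angles nearest the present ones, or None.
- ctrl.get_state(): the state.
- ctrl.capture(name): name is "side" or "top" or "wrist"; returns (picture, depth): 384x512x3 uint8, blue, green, red; 384x512 float32, m along the optical axis (not along the pixel's ray), 0 where there is no reading.
- ctrl.camera_info(name): a dict with "K" (3x3 intrinsics, pixels), "R" (3x3) and "t" (3): a world point X has camera coordinates R X + t. Camera axes: x right, y down, z forward; pixel columns grow to the right and rows downward; lengths in m; the calibration is good to about 2 mm. A picture is of the moment at which its call begins: read the wrist's pose just before it. camera_info takes no time and is no camera call; for the wrist camera it gives the pose at the moment of the call.
A pose or a line that the arm cannot do raises ctrl.PlanningError and nothing moves.
- ctrl.finish_job(): hands the job in, once; it reports no verdict.
Trained networks look in the newest picture that a camera, given by its name, has taken for a name from the list of things; names that differ only in an ending like _2 or _b are one class to them, and where a whole thing is asked for, a point or a joint stands for the part that bears it (a point fixed in the world has none). Each returns a list of dicts, best first, with "conf" (0 to 1); they miss things now and then, are a little off and sometimes report something else, mostly with a low value. They report only what shows in the picture. A call takes as long as a camera call. They do not tell look-alikes from the thing itself.
- ctrl.find_in(query, camera): "rect" ([left, top, right, bottom] in pixels, round what is visible of it).
- ctrl.regions_of(query, camera): "pixels" (384x512 bool, what is visible of it) and "rect" ([left, top, right, bottom] in pixels, round what is visible of it).
The state is a dict: "time": time; "joints": joint angles; "joint_velocities": joint speeds; "joint_efforts": joint torques, N m; "position": TCP position; "orientation": TCP orientation; "force": force on the tool from outside, world axes, zero at the start; "moment": the same for the moment, N m; "grip_width": finger opening in m.
Only numpy, scipy, OpenCV 4.12 (cv2) and the standard library are available. Lean on these libraries where they do the work, as an engineer would, in place of code of your own. Each camera call takes 0.05 s, during which the arm holds its last target.

TASK

Pick up the shaker by its handle, tilt and shake it over the wooden beading tray so that all eight stones end up in the tray, spread along it with at least two stones in each of the three bays, and then stand the empty shaker back on its cork mat and let go. Get the stones out only by shaking: do not touch them with the gripper, and leave the other things on the table where they are.

Things in the scene. Friction and masses are not known exactly. Their poses are not given: they have to be found in the camera images.
- shaker: Flat dark steel box with a clear lid, 150 (its x) x 68 (its y) x 24 mm high, 0.25 kg empty, a square wooden handle standing on the middle of the lid. Origin: centre of the underside, z up. Starts on the mat, mouth (its -x end) roughly towards the robot. 18 mm clear inside: the stones lie flat in one layer. Level, they stay in; mouth end down, glass starts to slide at 21 to 32 degrees of tilt.
- shaker_mouth (a point): Middle of the open mouth, at floor level: 75 mm from the shaker's origin along its -x, 3 mm above the underside. The mouth is the whole -x end, 60 mm wide and 18 mm high like the inside, just wide enough for two stones abreast; at the start they lie in four rows of two, the first 32 mm behind the mouth. Tilted a little less than the sliding angle, each shake along x moves them a step nearer.
- shaker_handle (a point): Grip point on the handle, 58 mm above the shaker's underside on its middle axis. The handle is a square wooden post, 26 x 26 mm, sides along the shaker's x and y, from 24 to 84 mm above the underside.
- tray: Wooden beading tray with black felt floor, fixed, 180 mm (its x) by 340 mm (its y), 30 mm high. Origin: centre of the underside. Outer walls 5 mm thick, inner floor 5 mm above the underside; two full-height dividers 4 mm thick at y = -55 and +55 mm make three bays in a row along y, each 170 mm (x) by about 109 mm (y).
- bay0 (a point): Centre of the floor of the bay at the tray's -y end.
- bay1 (a point): Centre of the floor of the middle bay.
- bay2 (a point): Centre of the floor of the bay at the tray's +y end.
- mat: Cork mat, fixed, 190 mm (its x) by 120 mm (its y), 4 mm thick; the shaker's place. Origin: centre of the underside.
- spool: Bystander: small upright thread spool, loose, 32 mm across, 50 mm high, between tray and mat. Origin: centre of its underside.
- shears: Bystander: loose shears lying flat beyond the tray and mat, 195 mm long, 10 mm high. Origin: the pivot, at the underside; x points along the blades.
- tape_case: Bystander: loose square tape-measure case 60 x 60 mm, 30 mm high, beyond the tray and mat. Origin: centre of its underside.
- stone0: One of eight alike round flat stones for sewing on (faceted white glass on a steel base), 26 mm across, 12 mm thick, 16 g. Origin: centre of its flat underside, z out of its faceted face. Starts inside the shaker.
- stone1: One of eight alike round flat stones for sewing on (faceted white glass on a steel base), 26 mm across, 12 mm thick, 16 g. Origin: centre of its flat underside, z out of its faceted face. Starts inside the shaker.
- stone2: One of eight alike round flat stones for sewing on (faceted white glass on a steel base), 26 mm across, 12 mm thick, 16 g. Origin: centre of its flat underside, z out of its faceted face. Starts inside the shaker.
- stone3: One of eight alike round flat stones for sewing on (faceted white glass on a steel base), 26 mm across, 12 mm thick, 16 g. Origin: centre of its flat underside, z out of its faceted face. Starts inside the shaker.
- stone4: One of eight alike round flat stones for sewing on (faceted white glass on a steel base), 26 mm across, 12 mm thick, 16 g. Origin: centre of its flat underside, z out of its faceted face. Starts inside the shaker.
- stone5: One of eight alike round flat stones for sewing on (faceted white glass on a steel base), 26 mm across, 12 mm thick, 16 g. Origin: centre of its flat underside, z out of its faceted face. Starts inside the shaker.
- stone6: One of eight alike round flat stones for sewing on (faceted white glass on a steel base), 26 mm across, 12 mm thick, 16 g. Origin: centre of its flat underside, z out of its faceted face. Starts inside the shaker.
- stone7: One of eight alike round flat stones for sewing on (faceted white glass on a steel base), 26 mm across, 12 mm thick, 16 g. Origin: centre of its flat underside, z out of its faceted face. Starts inside the shaker.
There are look-alikes about, which are no part of the job. What is shaped like the shaker but green or purple is not meant.

How it is judged:
By the outcome, as a careful person would: the job done as asked, in the order asked, and still so for the second after the job is handed in, with the robot touching nothing.
It also fails if it takes over 61 s, if anything falls off the work surface, if the arm or the gripper's body presses on something with over 40 N, if the wrist force passes 120 N, or if a joint passes its speed limit or range.

## Working session

There is one attempt and no reset: what is moved stays moved. The work goes in short steps, each a Python script; the robot and the scene stay as the last script left them, time stands still between calls to the robot, and variables do not carry over. Pictures are saved under pics/ and viewed, and the job is handed in when it is done.

```bash
mkdir -p pics; ls
cat > a.py <<'E'
from plant import ctrl
import cv2, numpy as np
s=ctrl.get_state(); print({k:np.round(v,3) for k,v in s.items()})
for n in ["side","top","wrist"]:
    p,d=ctrl.capture(n); cv2.imwrite(f"pics/{n}0.png",p); np.save(f"pics/{n}0.npy",d)
    i=ctrl.camera_info(n); print(n,i["K"].round(1).tolist(),(-i["R"].T@i["t"]).round(3), i["R"].round(3).tolist())
    if n!="wrist":
      for q in ["shaker","shaker_handle","tray","mat","spool","shears","tape_case"]:
        print(n,q,[(np.round(r["rect"]).tolist(),round(r["conf"],2)) for r in ctrl.find_in(q,n)])
print(ctrl.get_state()["time"])
E
python3 a.py
```

```text
pics
{'time': np.float64(0.0), 'joints': array([-1.287,  0.412, -0.013,  1.597,  0.006,  1.134, -0.082]), 'joint_velocities': array([-0.001, -0.003,  0.001,  0.001,  0.   ,  0.001,  0.001]), 'joint_efforts': array([-1.0000e-03, -6.0062e+01,  6.8200e-01, -2.9941e+01,  1.4000e-02,
        1.1000e-02,  0.0000e+00]), 'position': array([0.215, 0.586, 0.2  ]), 'orientation': array([ 0.275,  1.553, -0.277]), 'force': array([-0.385, -0.173, -0.062]), 'moment': array([-0.001, -0.035,  0.003]), 'grip_width': np.float64(0.085)}
side [[362.5, 0.0, 258.1], [0.0, 362.5, 193.2], [0.0, 0.0, 1.0]] [ 0.414 -0.785  0.612] [[0.995, -0.099, 0.024], [-0.035, -0.557, -0.83], [0.095, 0.825, -0.557]]
side shaker [([216.0, 144.0, 266.0, 174.0], 0.93), ([303.0, 159.0, 358.0, 200.0], 0.89), ([147.0, 138.0, 178.0, 174.0], 0.79), ([269.0, 128.0, 311.0, 154.0], 0.56)]
side shaker_handle [([149.0, 139.0, 181.0, 173.0], 0.78), ([304.0, 166.0, 359.0, 198.0], 0.72), ([266.0, 125.0, 308.0, 151.0], 0.7), ([218.0, 143.0, 264.0, 178.0], 0.59), ([256.0, 203.0, 266.0, 220.0], 0.49)]
side tray [([203.0, 216.0, 310.0, 363.0],
[... 409 characters left out ...]
p shaker [([102.0, 121.0, 130.0, 171.0], 0.7), ([185.0, 97.0, 227.0, 147.0], 0.65), ([151.0, 184.0, 182.0, 235.0], 0.59), ([112.0, 276.0, 166.0, 316.0], 0.59)]
top shaker_handle [([149.0, 181.0, 180.0, 230.0], 0.97), ([181.0, 95.0, 228.0, 144.0], 0.61)]
top tray [([271.0, 177.0, 391.0, 244.0], 0.74), ([149.0, 181.0, 181.0, 234.0], 0.48)]
top mat [([140.0, 178.0, 193.0, 248.0], 0.87), ([151.0, 182.0, 179.0, 231.0], 0.28)]
top spool []
top shears [([249.0, 92.0, 272.0, 152.0], 0.57)]
top tape_case [([305.0, 116.0, 326.0, 137.0], 0.64)]
wrist [[329.3, 0.0, 257.3], [0.0, 329.3, 193.0], [0.0, 0.0, 1.0]] [0.144 0.613 0.373] [[0.344, 0.939, 0.0], [0.896, -0.329, 0.298], [0.28, -0.102, -0.955]]
0.85
```

```bash
python3 -c "
import cv2,numpy as np
t=cv2.imread('pics/top0.png');s=cv2.imread('pics/side0.png');w=cv2.imread('pics/wrist0.png')
cv2.imwrite('pics/topc.png',cv2.resize(t[80:330,80:410],None,fx=2.4,fy=2.4,interpolation=2))
cv2.imwrite('pics/sidec.png',cv2.resize(s[100:370,130:400],None,fx=2.2,fy=2.2,interpolation=2))
"
```

```text
(no output)
```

View pics/topc.png

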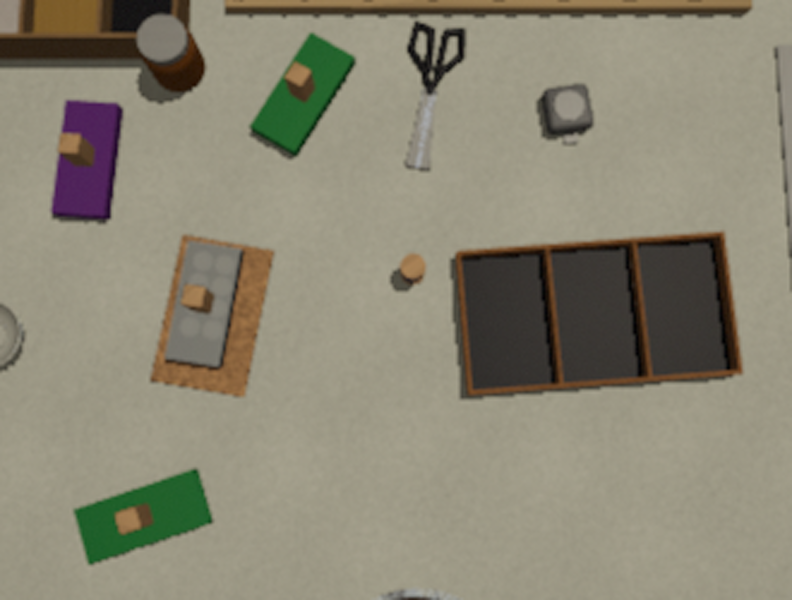

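View pics/sidec.png

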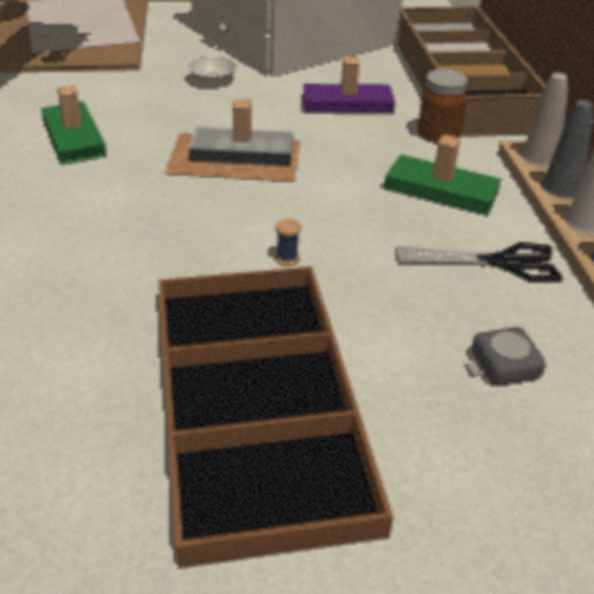

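View pics/wrist0.png

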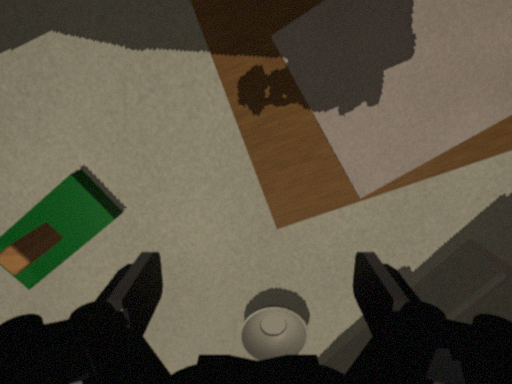

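Candidates for the shaker in the top image: a grey box with a clear lid on the cork mat (165,205), purple (118,146), green (206,119) and green (139,296). The grey one on the mat fits the description, since eight stones show through its lid. I'll localise it next and check a close crop.

```bash
cat > h.py <<'E'
from plant import ctrl
import cv2, numpy as np
from scipy.spatial.transform import Rotation as Ro
def world(uv,z,i):
    uv=np.atleast_2d(np.asarray(uv,float))
    r=np.c_[uv,np.ones(len(uv))]@np.linalg.inv(i["K"]).T@i["R"]
    c=-i["R"].T@i["t"]
    return (c+r*((z-c[2])/r[:,2])[:,None])[:,:2]
def pix(X,i):
    c=np.atleast_2d(X)@i["R"].T+i["t"]; p=c@i["K"].T
    return p[:,:2]/p[:,2:]
def rect(mask,z,i):
    m=mask.astype(np.uint8); n,l,st,_=cv2.connectedComponentsWithStats(m)
    m=l==1+np.argmax(st[1:,4]); v,u=np.nonzero(m)
    w=world(np.c_[u,v],z,i).astype(np.float32)
    return cv2.minAreaRect(w*1000)
E
cat > b.py <<'E'
from h import *
R0=Ro.from_rotvec(ctrl.get_state()["orientation"]).as_matrix(); print(R0.round(3).tolist())
for n in ["top","side"]:
    p,d=ctrl.capture(n); i=ctrl.camera_info(n)
    for q,z in [("shaker",.028),("tray",.03),("mat",.004),("spool",.05)]:
        for r in ctrl.regions_of(q,n):
            if r["conf"]<.3: continue
            print(n,q,round(r["conf"],2),np.round(r["rect"]),[np.round(x,1) for x in rect(r["pixels"],z,i)])
            np.save(f"pics/m_{n}_{q}_{int(r['rect'][0])}.npy",r["pixels"])
t=cv2.imread('pics/top0.png')
cv2.imwrite('pics/topd.png',cv2.resize(t[170:260,130:205],None,fx=6,fy=6,interpolation=2))
E
python3 b.py
```

```text
[[-0.0, 0.345, 0.939], [0.0, 0.939, -0.345], [-1.0, 0.0, -0.0]]
top shaker 0.91 [114. 277. 168. 317.] [array([210.9, 327.7]), array([ 66.4, 152.9]), np.float64(18.1)]
top shaker 0.82 [148. 183. 183. 234.] [array([467.6, 262.4]), array([ 72.8, 150.4]), np.float64(80.3)]
top shaker 0.72 [100. 118. 132. 169.] [array([652.6, 419.4]), array([ 79.6, 154.6]), np.float64(85.9)]
top shaker 0.59 [187.  96. 227. 145.] [array([740.3, 145.1]), array([ 71.5, 152.9]), np.float64(59.6)]
top tray 0.72 [270. 177. 391. 246.] [array([ 455.4, -225.7]), array([181.8, 343. ]), np.float64(4.3)]
top tray 0.45 [140. 179. 193. 247.] [array([452.7, 251.8]), array([117.4, 185.4]), np.float64(79.8)]
top mat 0.85 [140. 179. 197. 244.] [array([457., 257.]), array([123.3, 192. ]), np.float64(80.5)]
top spool 0.54 [245. 187. 258. 200.] [array([505.1,   4.8]), array([29.5, 32.9]), np.float64(89.9)]
side shaker 0.92 [218. 143. 266. 174.] [array([478.8, 289.5]), array([204.4, 153.6]), np.float64(80.4)]
side shaker 0.9 [268. 126. 310. 153.] [array([653.4, 443.5]), array([155. , 220.1]), np.float64(0.4)]
side shaker 0.72 [303. 161. 358. 196.] [array([759.5, 160. ]), array([187.7, 148.6]), np.float64(62.2)]
side shaker 0.57 [151. 139. 180. 175.] [array([210. , 328.8]), array([ 70.8, 241. ]), np.float64(17.8)]
side tray 0.57 [203. 218. 310. 359.] [array([ 459.6, -237.3]), array([181.6, 360.4]), np.float64(3.6)]
side mat 0.87 [209. 165. 264. 183.] [array([460. , 249.4]), array([119.9, 189.7]), np.float64(79.8)]
side spool 0.46 [256. 201. 264. 218.] [array([509.2, -29.9]), array([88.4, 28. ]), np.float64(83.3)]
side spool 0.32 [216. 145. 264. 175.] [array([475.1, 249.4]), array([197.1, 145.4]), np.float64(80.4)]
```

View pics/topd.png

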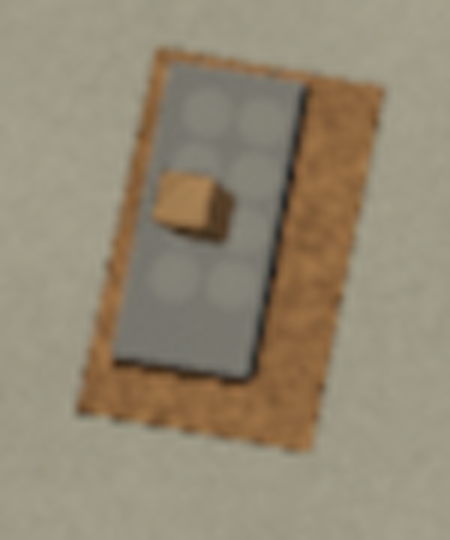

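```bash
cat > c.py <<'E'
from h import *
i=ctrl.camera_info("top")
C=np.array([(172,66),(306,86),(252,377),(113,360)])/6+[130,170]-.4
w=world(C,.028,i); print(w.round(4), w.mean(0))
e=(w[0]+w[1]-w[2]-w[3])/2; print(np.degrees(np.arctan2(e[1],e[0])),np.linalg.norm(e))
e=(w[0]+w[3]-w[2]-w[1])/2; print(np.degrees(np.arctan2(e[1],e[0]))-90,np.linalg.norm(e))
print(world(np.array([(182,201)])/6+[130,170]-.4,.088,i))
# tray from top image: corners
p=cv2.imread('pics/top0.png')
m=np.load('pics/m_top_tray_270.npy').astype(np.uint8)
r=rect(m,.03,i); print(cv2.boxPoints(r).round(1))
E
python3 c.py
python3 -c "
import cv2
t=cv2.imread('pics/top0.png')
cv2.imwrite('pics/tope.png',cv2.resize(t[165:255,260:400],None,fx=5,fy=5,interpolation=2))"
```

```text
[[0.5458 0.2837]
 [0.5355 0.2163]
 [0.3898 0.239 ]
 [0.3984 0.3074]] [0.46739042 0.26164277]
-8.994463541185938 0.14836568435083336
-7.919598292653589 0.06855990839303912
[[0.46832669 0.2631235 ]]
[[ 351.9  -61.4]
 [ 377.6 -403.5]
 [ 558.9 -389.9]
 [ 533.2  -47.8]]
```

View pics/tope.png

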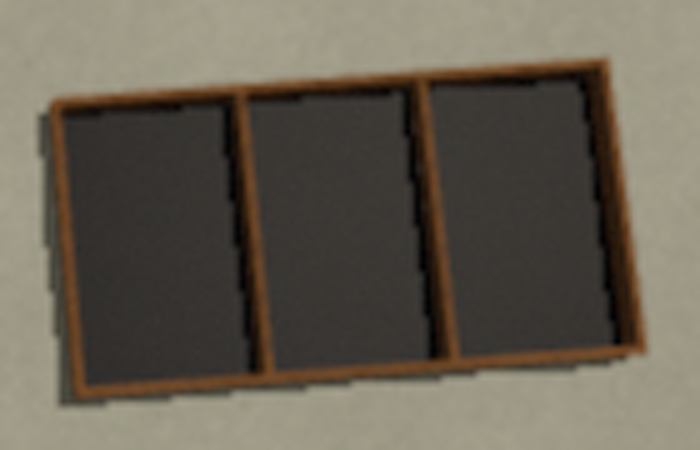

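```bash
cat >> h.py <<'E'
def Rsh(yaw,tilt=0): # shaker rotation; tilt deg, mouth down positive
    return Ro.from_euler('z',yaw,degrees=True)*Ro.from_euler('y',-tilt,degrees=True)
T=np.array([[0,0,1],[0,1,0],[-1,0,0.]])  # columns: tool axes in shaker frame: x=-z,y=y,z=x
def pose_from_mouth(m,yaw,tilt,g=(0,0,.039)):
    R=Rsh(yaw,tilt); p=np.asarray(m)+R.apply(np.array(g)-np.array([-.075,0,.003]))
    return p,(R*Ro.from_matrix(T)).as_rotvec()
def pose_from_origin(o,yaw,tilt=0,g=(0,0,.039)):
    R=Rsh(yaw,tilt); return np.asarray(o)+R.apply(g),(R*Ro.from_matrix(T)).as_rotvec()
TRAY=np.array([.455,-.2257]);TYAW=4.3
def bay(x,y,z):  # tray coordinates
    v=Ro.from_euler('z',TYAW,degrees=True).apply([x,y,z]); return v+[*TRAY,0]
E
cat > d.py <<'E'
from h import *
i=ctrl.camera_info("top")
C=np.array([(50,101),(608,59),(646,352),(80,398)])/5+[260,165]-.4
w=world(C,.03,i); print(w.round(4), w.mean(0)); e=(w[0]+w[3]-w[2]-w[1])/2; print(np.degrees(np.arctan2(e[1],e[0]))-90,np.linalg.norm(e))
print("above",ctrl.inverse_kinematics(*pose_from_origin((.4675,.262,.12),-9.5)))
print("on",ctrl.inverse_kinematics(*pose_from_origin((.4675,.262,.004),-9.5)))
for by in (110,0,-110):
  for mx in (-.03,0,.03):
   for t in (0,20,30,38):
    q=ctrl.inverse_kinematics(*pose_from_mouth(bay(mx,by/1000,.055),TYAW,t)); print(by,mx,t,None if q is None else np.round(q,2))
E
python3 d.py
```

```text
[[ 0.532  -0.0515]
 [ 0.5574 -0.3903]
 [ 0.3802 -0.4024]
 [ 0.3543 -0.067 ]] [ 0.45595005 -0.22780219]
4.348850646482177 0.3380363282337713
above [-0.69464406  0.30043566  0.1152507   1.86909545 -0.04114581  0.9743315
  0.84359835]
on [-0.66951242  0.45452332  0.08740348  1.96869357 -0.05810629  0.72072003
  0.85772402]
110 -0.03 0 [-0.36  0.38  0.62  2.03 -0.3   0.81  2.08]
110 -0.03 20 [-0.67  0.16  0.99  2.34 -0.63  0.45  2.47]
110 -0.03 30 [-1.23 -0.27  1.44  2.5   0.52  0.2   1.43]
110 -0.03 38 None
110 0 0 [-0.34  0.43  0.59  1.97 -0.32  0.84  2.07]
110 0 20 [-0.39  0.18  0.65  2.28 -0.53  0.44  2.34]
110 0 30 [ 0.97  0.17 -0.76  2.36 -0.25  0.17  2.12]
110 0 38 None
110 0.03 0 [-0.33  0.47  0.58  1.9  -0.33  0.87  2.06]
110 0.03 20 [-0.32  0.23  0.57  2.21 -0.53  0.45  2.31]
110 0.03 30 [ 0.31  0.15 -0.1   2.34 -0.71  0.2   2.53]
110 0.03 38 [ 1.4   0.36 -1.25  2.41  1.8   0.13  0.16]
0 -0.03 0 [-0.26  0.5   0.79  1.94 -0.45  0.89  2.41]
0 -0.03 20 [ 1.01  0.28 -0.62  2.15 -0.02  0.46  2.1 ]
0 -0.03 30 [ 1.29  0.25 -0.79  2.27 -0.44  0.28  2.59]
0 -0.03 38 [ 1.82  0.51 -1.36  
[... 414 characters left out ...]
24  2.27  0.89  0.16  1.34]
-110 -0.03 0 [-0.13  0.66  0.93  1.8  -0.63  1.01  2.7 ]
-110 -0.03 20 [ 1.17  0.4  -0.62  1.98  0.02  0.55  2.24]
-110 -0.03 30 [ 1.44  0.41 -0.81  2.09 -0.2   0.39  2.54]
-110 -0.03 38 [ 1.69  0.48 -1.    2.17 -0.38  0.28  2.83]
-110 0 0 [-0.11  0.68  0.88  1.73 -0.6   1.02  2.64]
-110 0 20 [ 0.96  0.4  -0.42  1.95 -0.1   0.56  2.32]
-110 0 30 [ 1.38  0.44 -0.82  2.05 -0.09  0.38  2.4 ]
-110 0 38 [ 1.63  0.52 -1.01  2.13 -0.22  0.26  2.63]
-110 0.03 0 [-0.07  0.69  0.81  1.66 -0.57  1.03  2.57]
-110 0.03 20 [ 0.92  0.43 -0.42  1.9  -0.06  0.57  2.25]
-110 0.03 30 [ 1.18  0.42 -0.62  2.02 -0.27  0.39  2.53]
-110 0.03 38 [ 1.56  0.55 -1.02  2.1  -0.02  0.24  2.4 ]
```

```bash
cat > e.py <<'E'
from h import *
lo=np.array([-2.95,-.29,-1.47,.14,-1.03,.13,-2.86]);hi=np.array([2.95,1.99,1.44,2.54,4.17,1.85,2.86])
def P(m,yaw,tilt,f,g=.039):
    R=Rsh(yaw,tilt);p=np.asarray(m)+R.apply([.075,0,g-.003])
    return p,(R*Ro.from_matrix(T)*Ro.from_euler('x',180*f,degrees=True)).as_rotvec()
for f in (0,1):
  q=ctrl.inverse_kinematics(*P(np.array([.4675,.262,.02])+Ro.from_euler('z',-9.5,degrees=True).apply([-.075,0,0]),-9.5,0,f)); print("mat",f,None if q is None else np.round(q,2))
  for yaw in range(-180,180,30):
    out=[]
    for by in (.11,0,-.11):
     for t in (0,20,35):
      q=ctrl.inverse_kinematics(*P(bay(0,by,.055),TYAW+yaw,t,f))
      out.append(None if q is None else round(float(np.minimum(q-lo,hi-q).min()),2))
    print(f,yaw,out)
E
python3 e.py
```

```text
mat 0 [-0.67  0.43  0.09  1.96 -0.06  0.75  0.86]
0 -180 [0.24, 0.43, 0.38, 0.37, 0.34, 0.37, 0.39, 0.57, 0.34]
0 -150 [0.3, 0.49, 0.57, 0.39, 0.41, 0.49, 0.38, 0.65, 0.41]
0 -120 [0.38, 0.44, 0.53, 0.39, 0.51, 0.55, 0.34, 0.64, 0.59]
0 -90 [0.44, 0.36, 0.33, 0.58, 0.43, 0.34, 0.48, 0.48, 0.38]
0 -60 [0.45, 0.3, 0.14, 0.57, 0.33, 0.07, 0.61, 0.35, 0.05]
0 -30 [0.57, 0.26, 0.01, 0.59, 0.27, 0.01, 0.46, 0.32, 0.07]
0 0 [0.57, 0.26, None, 0.52, 0.34, 0.04, 0.22, 0.43, 0.09]
0 30 [0.44, 0.39, 0.05, 0.09, 0.45, 0.02, 0.64, 0.01, 0.03]
0 60 [0.03, 0.03, 0.01, 0.23, 0.13, 0.04, 0.18, 0.1, 0.05]
0 90 [0.17, 0.13, 0.02, 0.18, 0.12, 0.03, 0.18, 0.1, 0.09]
0 120 [0.16, 0.18, 0.09, 0.17, 0.19, 0.02, 0.18, 0.19, 0.04]
0 150 [0.14, 0.4, 0.23, 0.33, 0.4, 0.19, 0.39, 0.4, 0.06]
mat 1 [-1.08  0.5   0.63  1.99 -0.41  0.78 -1.95]
1 -180 [0.25, 0.57, 0.4, 0.14, 0.62, 0.4, 0.58, 0.24, 0.38]
1 -150 [0.05, 0.53, 0.52, 0.51, 0.33, 0.57, 0.19, 0.6, 0.36]
1 -120 [0.17, 0.31, 0.55, 0.18, 0.03, 0.42, 0.15, 0.19, 0.21]
1 -90 [0.18, 0.24, 0.36, 0.19, 0.17, 0.25, 0.12, 0.18, 0.03]
1 -60 [0.18, 0.15, 0.16, 0.17, 0.17, 0.05, 0.29, 0.1, 0.02]
1 -30 [0.4, 0.14, 0.01, 0.34, 0.31, None, 0.29, 0.08, 0.07]
1 0 [0.37, 0.25, None, 0.31, 0.21, 0.08, 0.47, 0.12, 0.04]
1 30 [0.52, 0.19, 0.05, 0.32, 0.05, 0.02, 0.48, 0.01, 0.03]
1 60 [0.45, 0.1, 0.01, 0.37, 0.19, 0.04, 0.54, 0.1, 0.05]
1 90 [0.37, 0.23, 0.1, 0.43, 0.35, 0.09, 0.55, 0.28, 0.01]
1 120 [0.29, 0.44, 0.28, 0.36, 0.43, 0.16, 0.5, 0.38, 0.04]
1 150 [0.25, 0.57, 0.31, 0.34, 0.56, 0.25, 0.48, 0.33, 0.16]
```

```bash
cat > f.py <<'E'
from h import *
p,o=pose_from_origin((.4675,.262,.12),-9.5)
ctrl.goto(p,o); s=ctrl.get_state(); print(s["time"],s["position"].round(4),p.round(4))
i=ctrl.camera_info("wrist"); im,d=ctrl.capture("wrist")
r=[(x["conf"],x["rect"]) for x in ctrl.find_in("shaker_handle","wrist")]; print(r)
# draw predicted shaker outline
R=Rsh(-9.5)
def dr(pts,col):
    q=pix(np.array([.4675,.262,.004])+R.apply(pts),i); cv2.polylines(im,[np.round(q*8).astype(int)],True,col,1,shift=3)
raw=im.copy()
dr([[a*.075,b*.034,.024] for a,b in((1,1),(1,-1),(-1,-1),(-1,1))],(0,0,255))
dr([[a*.013,b*.013,.084] for a,b in((1,1),(1,-1),(-1,-1),(-1,1))],(0,255,0))
cv2.imwrite("pics/w1.png",im);cv2.imwrite("pics/w1raw.png",raw)
E
python3 f.py
```

```text
2.875 [0.4671 0.2634 0.1591] [0.4675 0.262  0.159 ]
[(0.77, [388.3, 240.4, 466.0, 319.6]), (0.66, [187.3, 337.4, 250.3, 364.7]), (0.64, [220.5, 95.0, 293.5, 248.5])]
```

View pics/w1.png

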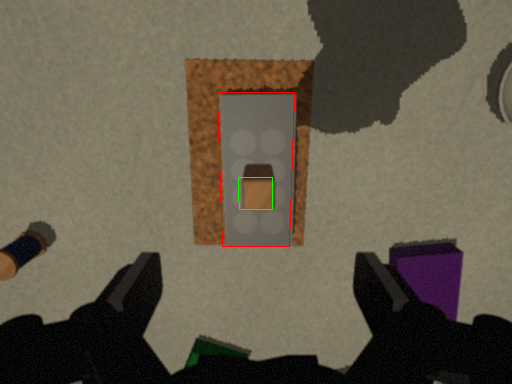

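The predicted outline lies right on the grey shaker: lid at columns 219–295, rows 93–247, handle top at (256,193). I'll descend, grasp and lift.

```bash
cat > g.py <<'E'
from h import *
p,o=pose_from_origin((.4675,.262,.004),-9.5)
print("guard",ctrl.movel(p,vel=.15,guard=15)); s=ctrl.get_state(); print(s["time"],s["position"].round(4),p.round(4),s["force"].round(1))
ctrl.gripper_to(.0,force=100)
s=ctrl.get_state(); print(s["time"],s["position"].round(4),s["grip_width"],s["force"].round(1))
F0=s["force"]
p2,o2=pose_from_origin((.4675,.262,.014),-9.5)
ctrl.movel(p2,vel=.05)
s=ctrl.get_state(); print(s["time"],s["position"].round(4),s["grip_width"],(s["force"]).round(1),s["moment"].round(2))
i=ctrl.camera_info("wrist"); im,d=ctrl.capture("wrist"); cv2.imwrite("pics/w2.png",im)
im,d=ctrl.capture("side"); cv2.imwrite("pics/s2.png",cv2.resize(im[100:250,160:360],None,fx=3,fy=3))
E
python3 g.py
```

```text
guard False
3.9 [0.468  0.2624 0.0437] [0.4675 0.262  0.043 ] [ 1.3  0.4 -0.1]
4.4917 [0.4679 0.2627 0.0437] 0.023441252495350593 [-0.8  1.1  4.6]
4.8417 [0.4674 0.2619 0.0531] 0.02349608499606016 [ 0.5  0.4 -3.7] [-0.02  0.04 -0.03]
```

View pics/w2.png

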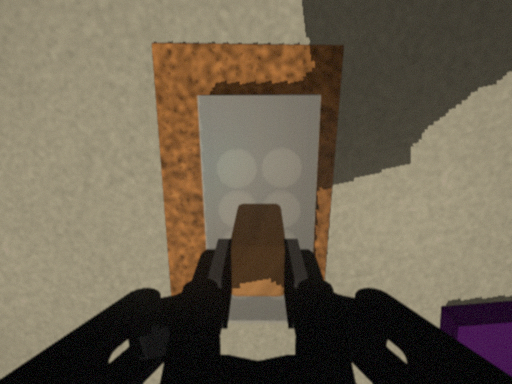

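View pics/s2.png

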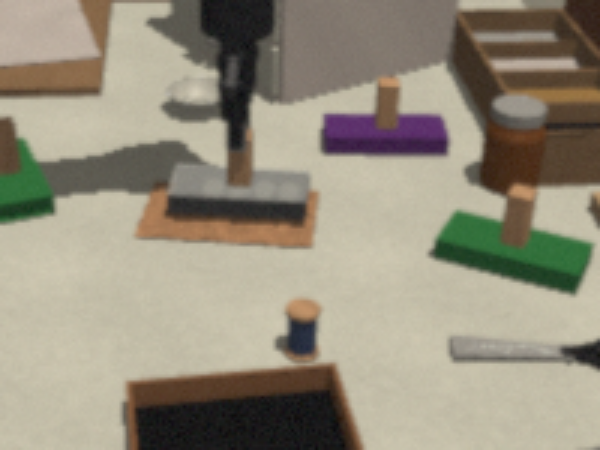

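```bash
cat >> h.py <<'E'
SY=TYAW-100
def to(mx,my,mz,tilt,vel=.1,yaw=SY,fast=False):
    p,o=pose_from_mouth(bay(mx,my,mz),yaw,tilt); ctrl.movel(p,vel=vel,frame=o)
def st(tag=""):
    s=ctrl.get_state(); print(tag,round(s["time"],2),s["joints"].round(2),s["position"].round(3),"gw",round(s["grip_width"],4),s["force"].round(1)); return s
def snap(name,cam="wrist",crop=None,f=1):
    im,d=ctrl.capture(cam)
    if crop: im=im[crop[1]:crop[3],crop[0]:crop[2]]
    cv2.imwrite(f"pics/{name}.png",cv2.resize(im,None,fx=f,fy=f,interpolation=2) if f!=1 else im)
E
cat > i.py <<'E'
from h import *
p,o=pose_from_origin((.4675,.262,.11),-9.5,-2); ctrl.movel(p,vel=.15,frame=o); st("lift")
to(0,-.13,.10,-2,vel=.3); st("over")
snap("w3"); snap("t3","top",(80,80,410,330),2); snap("s3","side",(130,100,400,370),2)
E
python3 i.py
```

```text
lift 5.73 [-0.67  0.33  0.11  1.85 -0.07  0.99  0.88] [0.468 0.261 0.148] gw 0.0233 [-0.6  0.2 -4. ]
over 8.19 [ 0.26  0.55  0.63  1.67 -0.39  1.07  0.93] [ 0.458 -0.43   0.133] gw 0.0233 [ 0.1  0.2 -3.6]
```

View pics/w3.png

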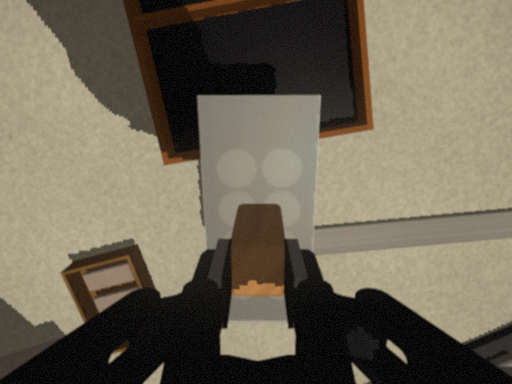

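View pics/t3.png

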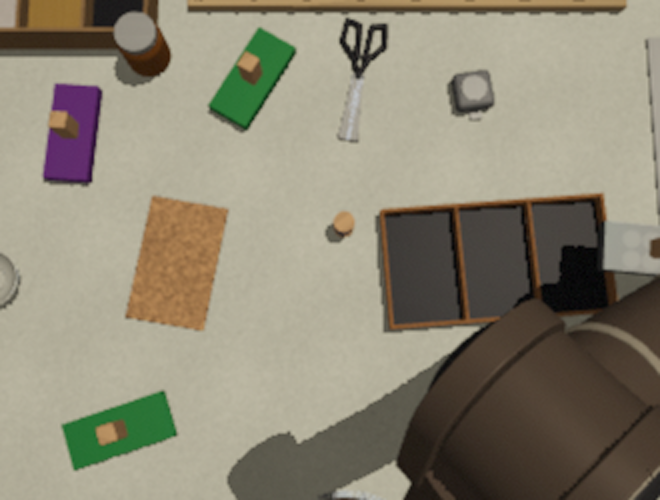

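View pics/s3.png

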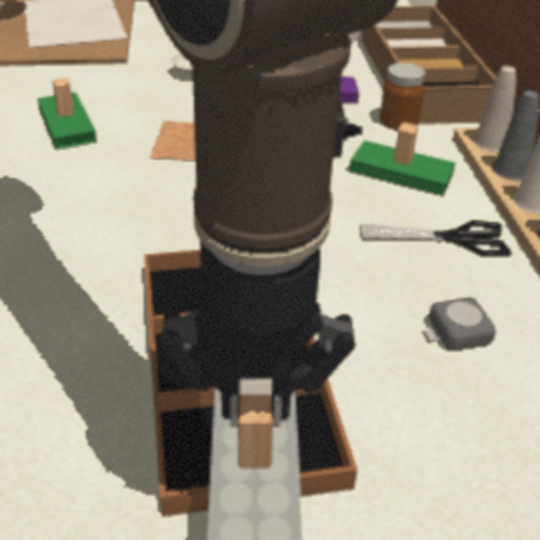

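```bash
cat >> h.py <<'E'
def shake(mx,my,mz,tilt,n,d=.02,vel=.13,yaw=SY):
    p,o=pose_from_mouth(bay(mx,my,mz),yaw,tilt); ax=Rsh(yaw,tilt).apply([1,0,0])
    for k in range(n):
        ctrl.movel(p+ax*d,vel=vel,frame=o); ctrl.movel(p,vel=vel,frame=o)
E
cat > j.py <<'E'
from h import *
to(0,-.125,.05,18,vel=.12); st("tilt"); snap("w4")
shake(0,-.125,.05,18,2); st("shaken"); snap("w5")
a=cv2.imread("pics/w4.png");b=cv2.imread("pics/w5.png")
cv2.imwrite("pics/w45.png",np.hstack([a[:330,100:420],b[:330,100:420]]))
for r in ctrl.regions_of("stone0","wrist"): print(r["conf"],np.round(r["rect"]))
E
python3 j.py
```

```text
tilt 8.95 [-0.13  0.53  0.82  1.93 -0.16  0.69  0.6 ] [ 0.459 -0.41   0.108] gw 0.0237 [ 0.6 -1.2 -3.9]
shaken 10.2 [-0.13  0.53  0.82  1.93 -0.16  0.69  0.6 ] [ 0.459 -0.409  0.107] gw 0.0233 [ 0.8 -0.6 -4.6]
0.86 [214.  56. 256.  85.]
```

View pics/w45.png

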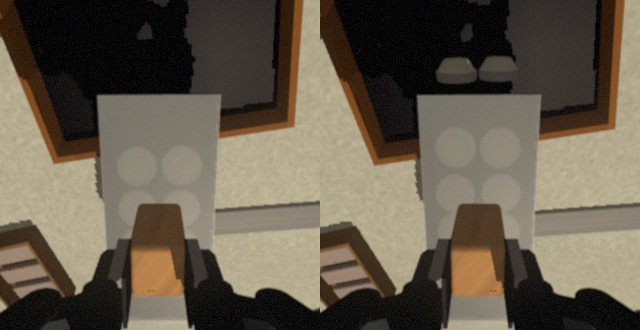

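Two stones have dropped into bay0, at wrist-image (357,70) and (397,68), and six remain inside. I'll level off and check.

```bash
cat > k.py <<'E'
from h import *
to(0,-.125,.06,10,vel=.1)
to(0,-.125,.10,-3,vel=.12); st("level"); 
a,_=ctrl.capture("wrist"); b,_=ctrl.capture("side")
cv2.imwrite("pics/w6.png",np.hstack([a[:330,100:420],b[100:370,130:400][:, :].copy() if 0 else cv2.resize(b[200:384,170:340],(305,330))]))
E
python3 k.py
```

```text
level 11.05 [ 0.28  0.55  0.61  1.67 -0.39  1.07  0.93] [ 0.456 -0.428  0.132] gw 0.0234 [-0.2  0.7 -4.1]
```

View pics/w6.png

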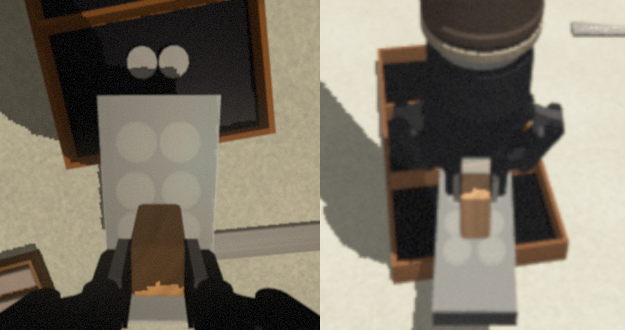

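```bash
cat > l.py <<'E'
from h import *
to(0,-.015,.10,-3,vel=.2)
to(0,-.015,.05,18,vel=.12); st("tilt"); a,_=ctrl.capture("wrist")
shake(0,-.015,.05,18,1); st("shaken"); b,_=ctrl.capture("wrist")
cv2.imwrite("pics/w7.png",np.hstack([a[:330,100:420],b[:330,100:420]]))
E
python3 l.py
```

```text
tilt 12.5 [-0.36  0.42  0.82  2.06 -0.01  0.69  0.31] [ 0.45  -0.301  0.108] gw 0.0231 [-0.2  0.3 -3.2]
shaken 13.15 [-0.36  0.42  0.82  2.06 -0.01  0.69  0.3 ] [ 0.45  -0.3    0.107] gw 0.0234 [-0.7  1.1 -2.8]
```

View pics/w7.png

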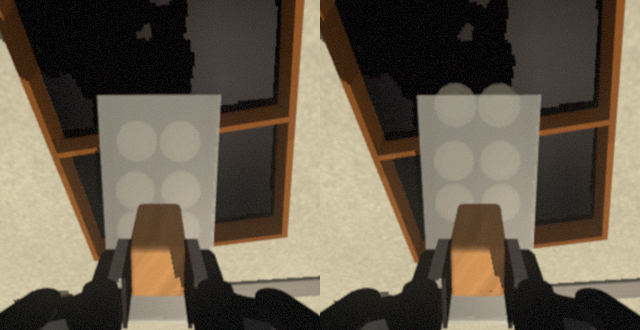

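The front row overhangs the mouth (row 103). One more shake.

```bash
cat > m.py <<'E'
from h import *
shake(0,-.015,.05,18,1); st("shaken"); b,_=ctrl.capture("wrist")
cv2.imwrite("pics/w8.png",b)
E
python3 m.py
```

```text
shaken 13.8 [-0.36  0.42  0.82  2.06 -0.01  0.69  0.3 ] [ 0.45  -0.299  0.107] gw 0.0235 [-0.4 -0.8 -3.2]
```

View pics/w8.png

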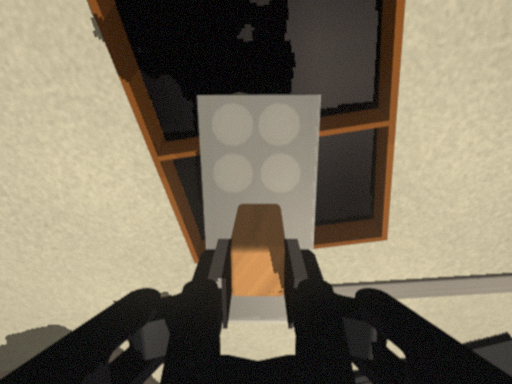

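```bash
cat > n.py <<'E'
from h import *
to(0,-.02,.10,10,vel=.1)
to(0,-.03,.10,-3,vel=.12); st("level"); 
a,_=ctrl.capture("wrist"); b,_=ctrl.capture("side")
cv2.imwrite("pics/w9.png",np.hstack([a[:330,100:420],cv2.resize(b[200:384,170:340],(305,330))]))
E
python3 n.py
```

```text
level 14.91 [ 0.11  0.44  0.63  1.84 -0.36  1.    0.8 ] [ 0.449 -0.332  0.13 ] gw 0.0234 [ 0.1 -0.1 -4.1]
```

View pics/w9.png

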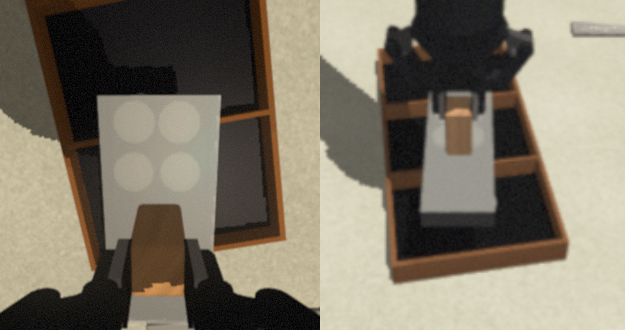

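```bash
cat > n2.py <<'E'
from h import *
to(0,-.10,.11,-3,vel=.15); st("back"); 
a,_=ctrl.capture("wrist"); b,_=ctrl.capture("side")
cv2.imwrite("pics/w10.png",np.hstack([a[:330,100:420],cv2.resize(b[200:384,170:340],(305,330))]))
E
python3 n2.py
```

```text
back 15.63 [ 0.22  0.51  0.63  1.71 -0.38  1.07  0.89] [ 0.455 -0.401  0.142] gw 0.0232 [-0.7  0.5 -2.5]
```

View pics/w10.png

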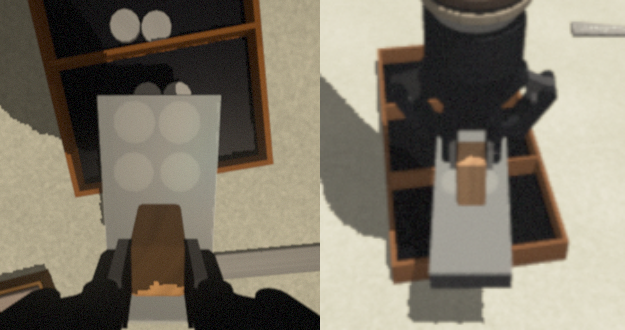

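Each of bay0 and bay1 holds two stones; bay1's lie just inside its divider. The last four go into bay2.

```bash
cat > o.py <<'E'
from h import *
to(0,.095,.11,-3,vel=.2)
to(0,.095,.055,18,vel=.12); st("tilt")
shake(0,.095,.055,18,2); st("s1"); a,_=ctrl.capture("wrist")
shake(0,.095,.055,18,2); st("s2"); b,_=ctrl.capture("wrist")
cv2.imwrite("pics/w11.png",np.hstack([a[:330,100:420],b[:330,100:420]]))
E
python3 o.py
```

```text
tilt 17.48 [-0.56  0.33  0.76  2.14  0.14  0.75 -0.03] [ 0.442 -0.192  0.113] gw 0.0238 [ 0.3 -0.9 -2.3]
s1 18.68 [-0.56  0.33  0.75  2.14  0.14  0.75 -0.04] [ 0.442 -0.19   0.112] gw 0.0232 [ 0.8 -0.2 -2.8]
s2 19.93 [-0.56  0.33  0.75  2.14  0.14  0.75 -0.04] [ 0.442 -0.19   0.112] gw 0.0234 [-0.4 -0.1 -1.8]
```

View pics/w11.png

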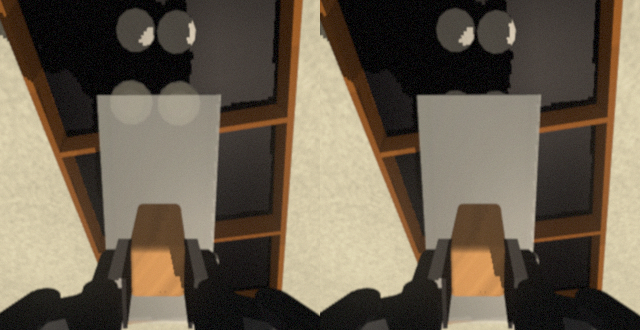

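The shaker looks empty. I'll lift straight up and verify all eight.

```bash
cat > q.py <<'E'
from h import *
to(0,.09,.12,18,vel=.12)
to(0,.09,.13,0,vel=.15); st("level"); a,_=ctrl.capture("wrist")
p,o=pose_from_origin((.4675,.10,.14),-9.5); ctrl.movel(p,vel=.25,frame=o); st("mid")
b,_=ctrl.capture("top"); c,_=ctrl.capture("side")
cv2.imwrite("pics/w12.png",np.hstack([a[:330,100:420],cv2.resize(c[200:384,170:340],(305,330))]))
cv2.imwrite("pics/t12.png",cv2.resize(b[165:255,260:400],None,fx=5,fy=5,interpolation=2))
print([ (round(r["conf"],2),np.round(r["rect"])) for r in ctrl.find_in("stone0","top")])
E
python3 q.py
```

```text
level 21.26 [-0.27  0.25  0.74  2.   -0.2   0.97  0.47] [ 0.44  -0.211  0.165] gw 0.0234 [ 0.2  0.8 -3.3]
mid 22.97 [-0.6   0.18  0.33  1.99 -0.07  0.99  1.17] [0.467 0.099 0.179] gw 0.0233 [ 0.3 -0.4 -2.6]
[(0.61, array([284., 215., 291., 222.])), (0.59, array([336., 203., 345., 209.])), (0.58, array([300., 215., 309., 225.])), (0.56, array([286., 206., 290., 213.])), (0.55, array([301., 204., 310., 211.])), (0.49, array([334., 212., 346., 224.])), (0.39, array([359., 207., 364., 215.]))]
```

View pics/w12.png

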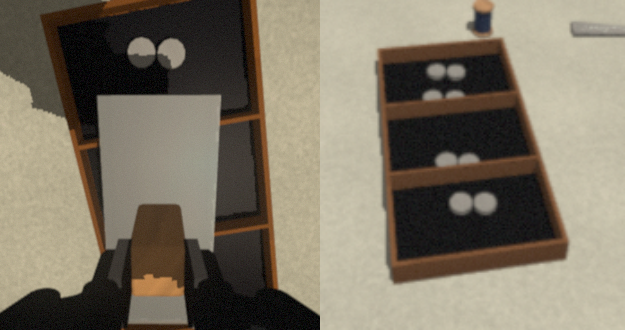

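View pics/t12.png

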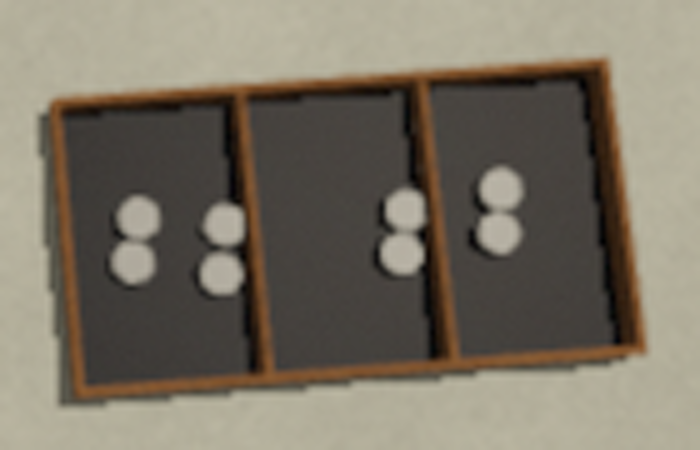

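All eight stones are in the tray, four/two/two, and the shaker is empty. Next: return it to the mat.

```bash
cat > r.py <<'E'
from h import *
O=(.461,.257)
p,o=pose_from_origin((*O,.10),-9.8); ctrl.movel(p,vel=.2,frame=o); st("above")
p,o=pose_from_origin((*O,.012),-9.8); ctrl.movel(p,vel=.12,frame=o); st("near")
p,o=pose_from_origin((*O,.001),-9.8); print(ctrl.movel(p,vel=.02,frame=o,guard=3)); st("down")
snap("s14","side",(160,100,360,250),3); snap("w14")
E
python3 r.py
```

```text
above 24.07 [-0.79  0.31  0.24  1.92 -0.09  0.92  0.89] [0.461 0.255 0.139] gw 0.0232 [-0.1 -0.1 -2.3]
near 24.96 [-0.77  0.43  0.21  1.99 -0.13  0.73  0.93] [0.462 0.257 0.052] gw 0.0236 [ 0.5 -0.7 -2.1]
True
down 25.39 [-0.76  0.45  0.21  1.99 -0.14  0.71  0.93] [0.461 0.258 0.044] gw 0.0237 [-0.4  0.8  5.6]
```

View pics/s14.png

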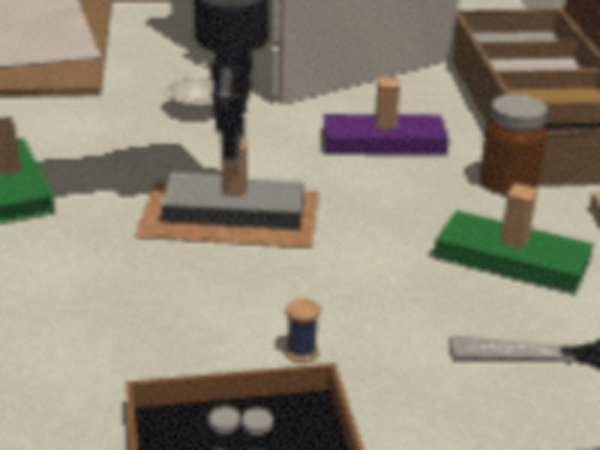

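View pics/w14.png

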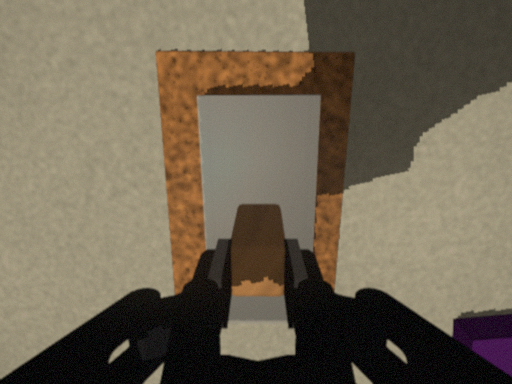

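```bash
cat > s.py <<'E'
from h import *
ctrl.gripper_to(.085); st("open")
p=ctrl.get_state()["position"]; p[2]+=.16; ctrl.movel(p,vel=.15); st("up")
b,_=ctrl.capture("side"); w,_=ctrl.capture("wrist")
cv2.imwrite("pics/s15.png",cv2.resize(b[100:370,130:400],None,fx=2.2,fy=2.2)); cv2.imwrite("pics/w15.png",w)
E
python3 s.py
```

```text
open 26.12 [-0.76  0.45  0.21  2.   -0.14  0.71  0.93] [0.46  0.257 0.043] gw 0.0851 [-0.9 -0.7  0.2]
up 27.33 [-0.81  0.24  0.25  1.84 -0.07  1.07  0.87] [0.46  0.256 0.202] gw 0.0853 [-0.1  0.8  0. ]
```

View pics/s15.png

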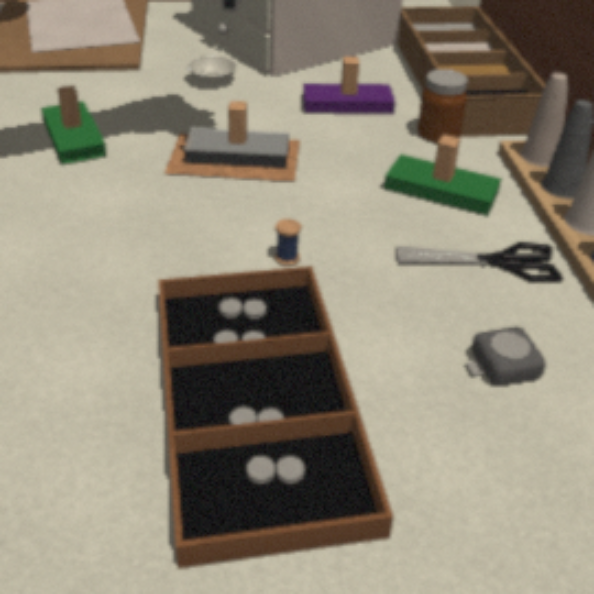

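View pics/w15.png

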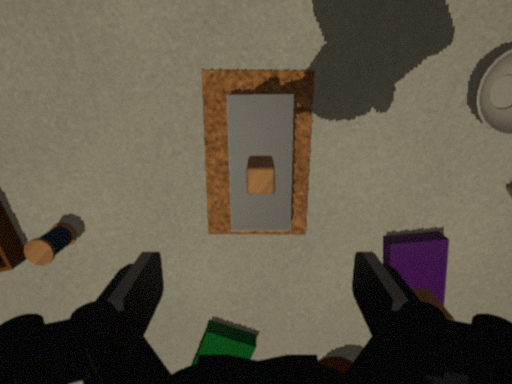

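The empty shaker stands on the mat, bystanders are where they were, and the stones lie four/two/two. I'll hand in.

```bash
python3 -c "
from plant import ctrl
print(ctrl.finish_job(), ctrl.get_state()['time'])"
```

```text
the job is handed in; nothing more can be done
the job is handed in; nothing more can be done
```

The job is done and handed in at about 27 s of the 61 s allowed. I picked up the grey shaker by its handle and shook it at an 18° tilt over each bay in turn. Then I stood it empty on its cork mat, let go and moved the arm clear.

- **Stones:** the last pictures from the side and top cameras show all eight in the tray: two in bay0, two in bay1 and four in bay2. Two pairs, in bay1 and bay2, lie close to a divider but inside their bays. The stone network found only seven of the eight from above, but I count all eight in both pictures.
- **Shaker:** the side and wrist pictures show it upright, empty and fully on the mat.
- **Bystanders:** the spool, shears, tape case and look-alikes appear in their starting places in the last side picture.
- **Forces:** the readings I printed between moves stayed below about 6 N. I did not record peaks during the shaking.

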